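# Make up the espresso board and the tea board

## Task

Make up the two wooden serving boards for the guests: the espresso cup, the water glass and the sugar pot go on the long board with three wells, the mug and the honey jar on the short board with two wells. Stand every piece upright in the round well that was cut for its foot (on each board a bigger foot has a bigger well), setting the crockery down gently and tipping nothing over. Nobody takes milk: leave the milk jug, and the little plant, where they stand.

Things in the scene. Friction and masses are not known exactly. Their poses are not given: they have to be found in the camera images.
- long_board: Oak serving board, 100 (x) by 264 (y) by 18 mm (z), flat on the table, does not shift. Origin: centre of its underside. Three round wells 4 mm deep (floor at z = 14 mm) along its y axis, at x = 0: sugar pot's 72 mm across at y = +84 mm, espresso cup's 56 mm at y = 0, water glass's 64 mm at y = -84 mm. Left or right of the robot, its y axis within 0.3 rad of the world's.
- short_board: Oak serving board, 100 (x) by 204 (y) by 18 mm (z), flat on the table, does not shift. Origin: centre of its underside. Two round wells 4 mm deep (floor at z = 14 mm) along its y axis, at x = 0: mug's 76 mm across at y = +50 mm, honey jar's 66 mm at y = -50 mm. Lies on the other side from the long board, its y axis within 0.3 rad of the world's.
- espresso_cup: Small white ceramic cup without handle, open at the top, 56 mm high; foot 42 mm across, widening to 57 mm at 13 mm height and 60 mm at the rim; about 0.13 kg. Stands upright; origin: centre of its underside, z up.
- water_glass: Clear drinking glass, open at the top, 88 mm high; foot 50 mm across, 57 mm at the rim; about 0.16 kg. Grip it within about 30 mm of the rim: lower, the gripper's body may meet the rim. Stands upright; origin: centre of its underside, z up.
- sugar_pot: White ceramic pot with a closed (fixed) lid and small knob, 72 mm high over the knob; foot 58 mm across, body 64 mm from 6 to 46 mm height, lid edge 66 mm at 46 to 50 mm height, knob 18 mm; about 0.26 kg. Stands upright; origin: centre of its underside, z up.
- mug: Slim tall white ceramic mug, open at the top, 92 mm high, straight body 66 mm across, foot 62 mm, with a handle on its +y side that reaches 60 mm from the axis (17 to 80 mm high, 9 mm thick); about 0.24 kg. Any heading; grip it across the body clear of the handle, within about 30 mm of the rim. Stands upright; origin: centre of its underside, z up.
- honey_jar: Amber glass jar with a paper band and a brass screw lid, closed, 70 mm high, body 52 mm across up to 50 mm height (the foot is 52 mm too), lid 49 mm across from 56 mm height; about 0.23 kg. Stands upright; origin: centre of its underside, z up.
- milk_jug: Bystander, to be left alone: little steel milk jug, open at the top, 68 mm high, belly 58 mm across, handle on its +y side reaching 50 mm from the axis, spout on -y. Loose. Origin: centre of its underside.
- plant: Bystander, to be left alone: small green plant in a cord-wrapped pot 60 mm across and 58 mm high; leaves up to 105 mm high within 40 mm of the axis. Loose. Origin: centre of its underside.

How it is judged:
By the outcome, as a careful person would: the job done as asked, in the order asked, and still so for the second after the job is handed in, with the robot touching nothing.
It also fails if it takes over 131 s, if anything falls off the work surface, if the arm or the gripper's body presses on something with over 40 N, if the wrist force passes 120 N, or if a joint passes its speed limit or range.

## Robot

A 6-joint arm with a two-finger parallel gripper is mounted at the origin on the work surface. World frame = base frame: x ahead of the robot, y to its left, z up, the work surface at z = 0. Lengths are in m, angles in degrees, forces in N, time in s.
With the tool pointing down it reaches from about 0.375 to 0.9 m from the base axis. Payload 3.1 kg.
Tool frame: the origin (TCP) lies at the very end of the fingers, on their centre line; the grasp point (between the pads) lies 19 mm behind it (bot.tcp_to_grasp is the distance from the TCP to the grasp point, in m); z points along the fingers, y is the direction in which the jaws open and shut (so a half turn about z gives the same grasp; the last joint's range is limited). The gripper opens to 87 mm and grips with 3 to 60 N. Pads are 19 mm wide; open, the fingers measure 117 mm over their backs; the gripper's body (75 mm by 190 mm) begins 51 mm behind the grasp point.
Start: joints at [-82.019, 30.224, 82.088, -0, 67.689, -10.227], TCP at [0.195, -0.594, 0.223] pointing down, gripper open.
Joint ranges: [-176.69, 176.69], [-43.24, 126.21], [12.49, 139.97], [-82, 262], [0, 151.66], [-163.58, 163.58]. Speed limits (degrees/s): [159.86, 159.86, 180, 180, 180, 180].

## Interface

Orientations are given as a 3x3 rotation matrix whose columns are the frame's x, y, z axes.
In Python, from rig import telemetry, eyes, order, bot gives the robot as it stands. The module is installed in compiled form; this text tells all that it offers.
- The arm moves only by the tool servo_tool, never from a script. Its argument "targets" is a list of rows, each a list of 2 entries, a list of its own where there are three numbers: the shift along the tool's x, y, z in m, then the turn, a rotation vector about the tool's x, y, z in rad. In form: [[[tx, ty, tz], [wx, wy, wz]], ...]. A call has 1 to 12 rows; each row is the pose to reach, as a shift and turn from the pose commanded when the call began, along the tool's axes at that moment; what a row does not reach only later rows make up. A row lasts 1/8 s, in which the tool goes at most 62.5 mm and 10.7 degrees, less where a joint would pass 70% of its speed; a pose out of reach is approached as far as the arm can. A call with a gripper value outside its range is refused whole. "gripper" is the finger opening in m, from 0 to 0.087, set as the call begins (left out, the last holds). The fingers move at their own pace and stop on an object; the grip force is fixed at half the most. Time passes only in rows, so rows that repeat a pose let the fingers close. It gives the time, the measured TCP pose, the force and the opening at its end, in the units of the state.
- telemetry.read_state(): the state, without advancing time (a new reading comes with each control period).
- eyes.capture(name): name is "scene" or "side" or "wrist"; returns a dict with "pixels" (420x560x3 uint8, blue, green, red), "intrinsics" (3x3 intrinsics, pixels), "k1" (the pictures are not rectified: a ray, as slopes to the right and down, at radius r is drawn at 1 + k1 r^2 times it, then the intrinsics apply), "extrinsics" (4x4, takes a point from camera to world coordinates); the wrist camera has in their place "T_tool_cam" (4x4, takes a point from camera to tool coordinates, whose origin is the TCP and whose axes are the flange's). Camera axes: x right, y down, z forward; pixel columns grow to the right and rows downward; lengths in m; the calibration is good to about 2 mm. A picture is of the moment at which its call begins: read the wrist's pose just before it. There is no depth.
- order.hand_in(): hands the job in, once; it reports no verdict.
The state is a dict: "time_s": time; "joint_positions": joint angles; "qvel": joint speeds; "tau": joint torques, N m; "position": TCP position; "tcp_rot": TCP orientation; "force": force on the tool from outside, world axes, zero at the start; "moment": the same for the moment, N m; "opening": opening from 0.0 (shut) to 1.0 (fully open).
Only numpy, scipy, OpenCV 4.12 (cv2) and the standard library are available. Lean on these libraries where they do the work, as an engineer would, in place of code of your own. Each camera call takes 0.05 s, during which the arm holds its last target. There are 200 camera calls.

## Working session

There is one attempt and no reset: what is moved stays moved. The work goes in short steps, Python scripts to look and compute and a tool call to move; the robot and the scene stay as the last step left them, time stands still between calls to the robot, and variables do not carry over. Pictures are saved under pics/ and viewed, about 12 in all and at most 16, crops included, and the job is handed in when it is done.

Besides the shell and the picture viewer there is one more tool, called after "Emit:" as name([rows], argument=value, ...), one row to a line, values as JSON. servo_tool: Moves the arm, as the interface text tells. Its arguments: {"type":"object","properties":{"targets":{"type":"array","items":{"type":"array"}},"gripper":{"type":"number"}},"required":["targets"]}

```bash
mkdir -p pics; python3 - <<'E'
from rig import telemetry, eyes, bot
import cv2,pickle
s=telemetry.read_state(); print(s)
for n in("scene","side"):
    c=eyes.capture(n); cv2.imwrite(f"pics/{n}0.png",c["pixels"]); pickle.dump(c,open(n+".pkl","wb"))
    print(n,c["intrinsics"].tolist(),c["k1"],c["extrinsics"].round(3).tolist())
c=eyes.capture("wrist"); print(c["T_tool_cam"].round(4).tolist(),c["intrinsics"].tolist(),c["k1"]); cv2.imwrite("pics/wrist0.png",c["pixels"])
E
```

```text
{'time_s': 0.0, 'joint_positions': array([-8.20183793e+01,  3.02795918e+01,  8.21549869e+01, -1.40735424e-03,
        6.76897019e+01, -1.02287239e+01]), 'qvel': array([-0.06620894, -0.02640622,  0.05011639, -0.08234464,  0.01646644,
        0.10663584]), 'tau': array([-7.44853514e-04, -4.40044534e+01, -1.76598448e+01,  6.32855971e-02,
        5.84554696e-02, -1.44779478e-04]), 'position': array([ 0.19522083, -0.59296635,  0.2215727 ]), 'tcp_rot': array([[ 9.49912782e-01,  3.12514963e-01, -3.23695969e-04],
       [ 3.12514920e-01, -9.49910430e-01,  2.14493583e-03],
       [ 3.62842362e-04, -2.13866178e-03, -9.99997647e-01]]), 'force': array([0.76148827, 1.00692265, 0.64523266]), 'moment': array([ 0.0431405 , -0.01661155, -0.01138758]), 'opening': 1.001105249760526}
scene [[425.25489838251815, 0.0, 270.41559975290033], [0.0, 425.25489838251815, 210.77354389175477], [0.0, 0.0, 1.0]] 0.007899029315162067 [[-0.845, 0.363, -0.394, 0.972], [0.535, 0.568, -0.625, 0.67], [-0.003, -0.739, -0.674, 0.781], [0.0, 0.0, 0.0, 1.0]]
side [[417.14960695857695, 0.0, 286.91004740610555], [0.0, 417.14960695857695, 211.884801719446], [0.0, 0.0, 1.0]] -0.12058507428077472 [[-0.716, -0.458, 0.527, -0.067], [-0.698, 0.475, -0.535, 0.604], [-0.005, -0.751, -0.66, 0.811], [0.0, 0.0, 0.0, 1.0]]
[[0.0006, -0.9665, -0.2566, 0.0689], [1.0, 0.0005, 0.0005, -0.0008], [-0.0003, -0.2566, 0.9665, -0.1625], [0.0, 0.0, 0.0, 1.0]] [[372.24896033987386, 0.0, 279.30155249406374], [0.0, 372.24896033987386, 209.7548573187026], [0.0, 0.0, 1.0]] -0.020809864742006714
```

View pics/scene0.png

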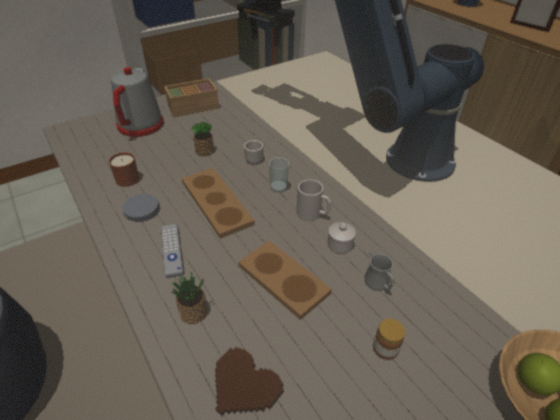

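View pics/side0.png

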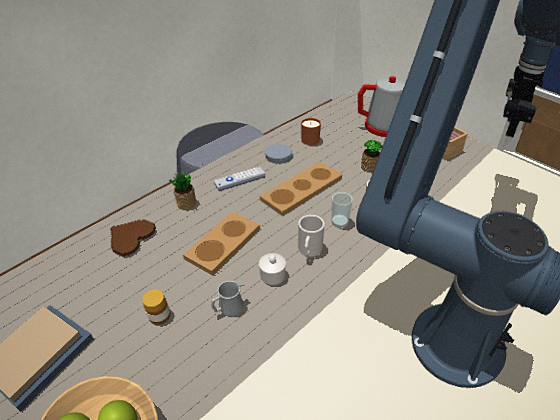

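The scene picture shows the long board around (217,201) and the short board around (285,277). Cup (254,152), glass (279,175), mug (310,200), sugar pot (342,238), jug (379,273), honey jar (390,338). Next, enlarged crops.

```bash
python3 - <<'E'
import cv2
a=cv2.imread("pics/scene0.png")[130:360,170:430]; cv2.imwrite("pics/sc1.png",cv2.resize(a,None,fx=2.6,fy=2.6,interpolation=cv2.INTER_CUBIC))
E
```

```text
(no output)
```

View pics/sc1.png

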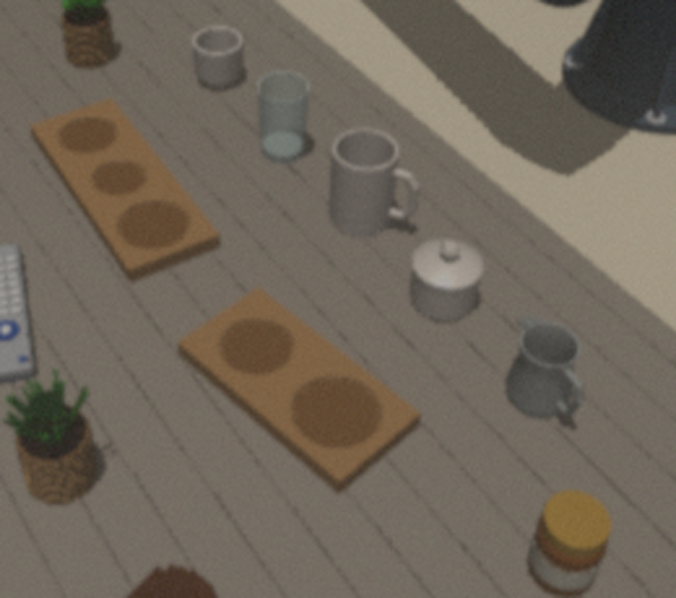

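The crop (2.6×, offset 170,130) shows the wells on the long board at (88,134), (119,178), (153,224) and on the short board at (257,346), (337,411). Rims/tops: cup (218,43), glass (283,86), mug (365,150), knob (450,246), lid (576,521).

```bash
cat > h.py <<'E'
import numpy as np,cv2,pickle
def ray(c,uv,T):
    D=np.array([c["k1"],0,0,0.])
    p=cv2.undistortPoints(np.array([[uv]],float),c["intrinsics"],D)[0,0]
    return T[:3,3],T[:3,:3]@np.r_[p,1]
def at(c,uv,z,T=None):
    o,d=ray(c,uv,c["extrinsics"] if T is None else T); return o+d*(z-o[2])/d[2]
def proj(c,P,T):
    i=np.linalg.inv(T); q=(i[:3,:3]@np.atleast_2d(P).T).T+i[:3,3]
    return cv2.projectPoints(q,np.zeros(3),np.zeros(3),c["intrinsics"],np.array([c["k1"],0,0,0.]))[0][:,0]
E
python3 - <<'E'
from h import *
s=pickle.load(open("scene.pkl","rb"));d=pickle.load(open("side.pkl","rb"))
P=dict(Lglass=(88,134,.018,323,174),Lcup=(119,178,.018,303,184),Lsug=(153,224,.018,283,196),Shon=(257,346,.018,233,229),Smug=(337,411,.018,210,251),
cup=(218,43,.056),glass=(283,86,.088,342,197),mug=(365,150,.092,312,223),hand=(412,195,.05),sug=(450,246,.070,272,257),honey=(576,521,.070,154,299),jug=(548,345,.068,230,287),plant=(58,440,.058),plant2=(88,15,.058))
for k,v in P.items():
    a=at(s,(v[0]/2.6+170,v[1]/2.6+130),v[2]); b=at(d,v[3:],v[2]) if len(v)>3 else a*0
    print(k,a.round(3),b.round(3),np.hypot(*a[:2]).round(3))
E
```

```text
Lglass [ 0.621 -0.247  0.018] [ 0.612 -0.253  0.018] 0.668
Lcup [ 0.626 -0.161  0.018] [ 0.623 -0.169  0.018] 0.647
Lsug [ 0.63  -0.079  0.018] [ 0.626 -0.083  0.018] 0.635
Shon [0.627 0.114 0.018] [0.624 0.115 0.018] 0.637
Smug [0.608 0.212 0.018] [0.603 0.211 0.018] 0.644
cup [ 0.436 -0.274  0.056] [ 0. -0.  0.] 0.515
glass [ 0.443 -0.125  0.088] [ 0.445 -0.132  0.088] 0.461
mug [0.437 0.012 0.092] [0.432 0.007 0.092] 0.437
hand [0.407 0.054 0.05 ] [0. 0. 0.] 0.41
sug [0.436 0.146 0.07 ] [0.436 0.145 0.07 ] 0.46
honey [0.543 0.418 0.07 ] [0.533 0.416 0.07 ] 0.685
jug [0.442 0.281 0.068] [0.44  0.274 0.068] 0.524
plant [0.829 0.141 0.058] [0. 0. 0.] 0.841
plant2 [ 0.539 -0.407  0.058] [ 0. -0.  0.] 0.675
```

Emit:
servo_tool([
  [[0.432, -0.272, -0.05], [0, 0, -1.253]],
  [[0.432, -0.272, -0.05], [0, 0, -1.253]],
  [[0.432, -0.272, -0.05], [0, 0, -1.253]],
  [[0.432, -0.272, -0.05], [0, 0, -1.253]],
  [[0.432, -0.272, -0.05], [0, 0, -1.253]],
  [[0.432, -0.272, -0.05], [0, 0, -1.253]],
  [[0.432, -0.272, -0.05], [0, 0, -1.253]],
  [[0.432, -0.272, -0.05], [0, 0, -1.253]],
  [[0.432, -0.272, -0.05], [0, 0, -1.253]],
  [[0.432, -0.272, -0.05], [0, 0, -1.253]],
  [[0.432, -0.272, -0.05], [0, 0, -1.253]],
], gripper=0.087)

```text
time_s: 1.52
position: [0.5197, -0.2014, 0.2721]
tcp_rot: [[0.002, 1.0, -0.001], [1.0, -0.002, -0.0], [-0.0, -0.001, -1.0]]
force: [-0.8, 0.7, -0.0]
opening: 1.003
```

```bash
cat > w.py <<'E'
import sys; from h import *
from rig import telemetry, eyes
def shot(name):
    s=telemetry.read_state(); c=eyes.capture("wrist")
    T=np.eye(4);T[:3,:3]=s["tcp_rot"];T[:3,3]=s["position"]; c["T"]=T@c["T_tool_cam"]
    cv2.imwrite(f"pics/{name}.png",c["pixels"]); pickle.dump(c,open(name+".pkl","wb"))
    print(round(s["time_s"],2),s["position"].round(4).tolist(),"yaw",np.degrees(np.arctan2(s["tcp_rot"][1,0],s["tcp_rot"][0,0])).round(2),"tilt",s["tcp_rot"][:,2].round(4),"open mm",round(s["opening"]*87,1),"F",s["force"].round(1))
if __name__=="__main__": shot(sys.argv[1])
E
python3 w.py w1
```

```text
1.52 [0.5197, -0.2014, 0.2721] yaw 89.91 tilt [-0.0013 -0.     -1.    ] open mm 87.3 F [-0.8  0.7 -0. ]
```

View pics/w1.png

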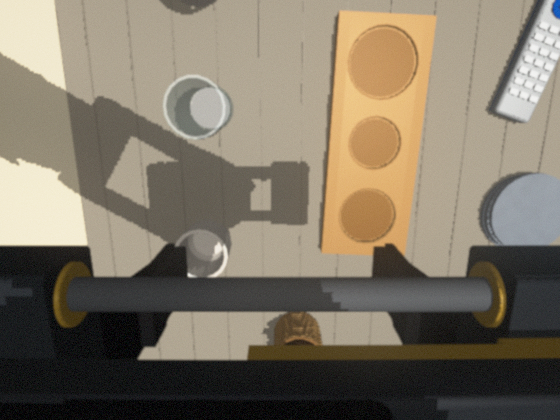

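The wrist view shows wells at (383,62), (374,142), (367,215), glass rim centre about (196,107), cup rim centre about (202,254), partly bordered by a finger.

```bash
python3 - <<'E'
from h import *
c=pickle.load(open("w1.pkl","rb"))
for k,u,v,z in [("Lsug",383,62,.018),("Lcup",374,142,.018),("Lgl",367,215,.018),("glass",196,107,.088),("cup",202,254,.056)]:
    print(k,at(c,(u,v),z,c["T"]).round(4))
# check rim radii
def circ(x,y,z,r):
    t=np.linspace(0,2*np.pi,60); return np.c_[x+r*np.cos(t),y+r*np.sin(t),0*t+z]
im=c["pixels"].copy()
for k,u,v,z,r in [("Lsug",383,62,.018,.036),("Lcup",374,142,.018,.028),("Lgl",367,215,.018,.032),("glass",196,107,.088,.0285),("cup",202,254,.056,.03)]:
    p=at(c,(u,v),z,c["T"]); q=proj(c,circ(p[0],p[1],z,r),c["T"]); cv2.polylines(im,[np.round(q*4).astype(int)],True,(0,0,255),1,cv2.LINE_AA,2)
cv2.imwrite("pics/w1o.png",cv2.resize(im[0:300,130:450],None,fx=2,fy=2,interpolation=cv2.INTER_CUBIC))
E
```

```text
Lsug [ 0.6275 -0.0812  0.018 ]
Lcup [ 0.6231 -0.1644  0.018 ]
Lgl [ 0.6203 -0.2484  0.018 ]
glass [ 0.4434 -0.1275  0.088 ]
cup [ 0.4341 -0.2816  0.056 ]
```

View pics/w1o.png

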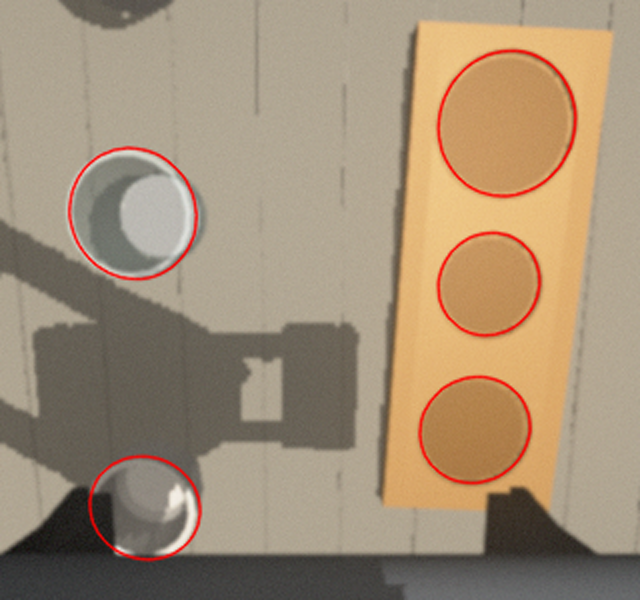

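The projected circles sit on all three wells and the glass rim to about 1 mm; the cup is within about 3 mm. Moving to the cup.

Emit:
servo_tool([
  [[-0.0786, -0.085, 0.1], [0, 0, 0]],
  [[-0.0786, -0.085, 0.1], [0, 0, 0]],
  [[-0.0786, -0.085, 0.1], [0, 0, 0]],
  [[-0.0786, -0.085, 0.15], [0, 0, 0]],
  [[-0.0786, -0.085, 0.19], [0, 0, 0]],
  [[-0.0786, -0.085, 0.22], [0, 0, 0]],
  [[-0.0786, -0.085, 0.24], [0, 0, 0]],
  [[-0.0786, -0.085, 0.251], [0, 0, 0]],
  [[-0.0786, -0.085, 0.251], [0, 0, 0]],
])

```text
time_s: 2.7
position: [0.435, -0.2794, 0.0211]
tcp_rot: [[0.001, 1.0, -0.001], [1.0, -0.001, 0.001], [0.001, -0.001, -1.0]]
force: [-0.3, 0.2, -0.0]
opening: 1.0
```

Emit:
servo_tool([
  [[0, 0, 0], [0, 0, 0]],
  [[0, 0, 0], [0, 0, 0]],
  [[0, 0, 0], [0, 0, 0]],
  [[0, 0, 0], [0, 0, 0]],
  [[0, 0, 0], [0, 0, 0]],
  [[0, 0, 0], [0, 0, 0]],
], gripper=0.04)

```text
time_s: 3.45
position: [0.4356, -0.2788, 0.022]
tcp_rot: [[-0.0, 1.0, -0.0], [1.0, 0.0, -0.0], [-0.0, -0.0, -1.0]]
force: [-1.5, 0.1, 6.9]
opening: 0.663
```

Emit:
servo_tool([
  [[0, 0, -0.01], [0, 0, 0]],
  [[0, 0, -0.05], [0, 0, 0]],
  [[0, 0, -0.1], [0, 0, 0]],
  [[0.04, 0.06, -0.1], [0, 0, 0]],
  [[0.07, 0.11, -0.1], [0, 0, 0]],
  [[0.1, 0.16, -0.1], [0, 0, 0]],
  [[0.1153, 0.1885, -0.1], [0, 0, 0]],
  [[0.1153, 0.1885, -0.1], [0, 0, 0]],
  [[0.1153, 0.1885, -0.065], [0, 0, 0]],
  [[0.1153, 0.1885, -0.04], [0, 0, 0]],
  [[0.1153, 0.1885, -0.03], [0, 0, 0]],
  [[0.1153, 0.1885, -0.03], [0, 0, 0]],
])

```text
time_s: 4.95
position: [0.6233, -0.1639, 0.0511]
tcp_rot: [[0.001, 1.0, -0.002], [1.0, -0.001, 0.001], [0.001, -0.002, -1.0]]
force: [0.8, 0.2, -0.2]
opening: 0.663
```

```bash
python3 w.py w2
```

```text
4.95 [0.6233, -0.1639, 0.0511] yaw 89.95 tilt [-1.7e-03  7.0e-04 -1.0e+00] open mm 57.7 F [ 0.8  0.2 -0.2]
```

View pics/w2.png

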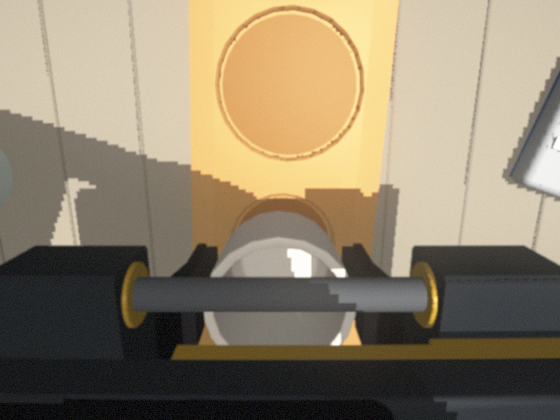

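The cup hangs upright above its well; sugar well centre at (289,83), cup rim's upper edge at (282,240), sides at 210 and 354.

```bash
python3 - <<'E'
from h import *
c=pickle.load(open("w2.pkl","rb"))
print(at(c,(289,83),.018,c["T"]).round(4))
zb=.0511-.0215
for dy in(-.006,-.003,0,.003,.006):
    t=np.linspace(0,2*np.pi,90); q=proj(c,np.c_[.6235+.03*np.cos(t),-.1639+dy+.03*np.sin(t),0*t+zb+.056],c["T"]); print(dy,q.min(0),q.max(0))
E
```

```text
[ 0.6269 -0.0799  0.018 ]
-0.006 [205.26437908 242.54096083] [360.8839774  381.31562213]
-0.003 [204.84743164 234.729388  ] [361.34128785 375.09817342]
0 [204.42691475 226.82670493] [361.80250234 368.81064728]
0.003 [204.00280464 218.83176141] [362.2676463  362.45209694]
0.006 [203.57507819 210.74340117] [362.73674438 356.02156389]
```

Cup sits about 4 mm to −y in the grip; shift +3 mm and lower slowly.

Emit:
servo_tool([
  [[0.003, 0, 0.004], [0, 0, 0]],
  [[0.003, 0, 0.008], [0, 0, 0]],
  [[0.003, 0, 0.011], [0, 0, 0]],
  [[0.003, 0, 0.013], [0, 0, 0]],
  [[0.003, 0, 0.0145], [0, 0, 0]],
  [[0.003, 0, 0.0155], [0, 0, 0]],
  [[0.003, 0, 0.016], [0, 0, 0]],
])

```text
time_s: 5.88
position: [0.6242, -0.1606, 0.036]
tcp_rot: [[-0.0, 1.0, -0.0], [1.0, 0.0, -0.0], [-0.0, -0.0, -1.0]]
force: [-1.7, 1.7, 3.2]
opening: 0.662
```

Emit:
servo_tool([
  [[0, 0, 0], [0, 0, 0]],
  [[0, 0, 0], [0, 0, 0]],
  [[0, 0, 0], [0, 0, 0]],
  [[0, 0, 0], [0, 0, 0]],
  [[0, 0, -0.02], [0, 0, 0]],
  [[0, 0, -0.07], [0, 0, 0]],
  [[0, 0, -0.13], [0, 0, 0]],
  [[0.05, -0.1, -0.16], [0, 0, 0]],
  [[0.05, -0.1, -0.16], [0, 0, 0]],
  [[0.05, -0.1, -0.16], [0, 0, 0]],
], gripper=0.087)

```text
time_s: 7.12
position: [0.5206, -0.1083, 0.1977]
tcp_rot: [[-0.001, 1.0, -0.001], [1.0, 0.001, 0.001], [0.001, -0.001, -1.0]]
force: [0.9, -0.3, 0.7]
opening: 1.002
```

```bash
python3 w.py w3; python3 - <<'E'
from h import *
c=pickle.load(open("w3.pkl","rb")); print(proj(c,[[.6236,-.1647,.018],[.6236,-.1647,.07],[.4434,-.1275,.088]],c["T"]))
E
```

```text
7.12 [0.5206, -0.1083, 0.1977] yaw 90.06 tilt [-1.2e-03  7.0e-04 -1.0e+00] open mm 87.1 F [ 0.9 -0.3  0.7]
[[385.90065105 245.33414763]
 [402.87346038 266.83729099]
 [180.69060424 231.18548324]]
```

View pics/w3.png

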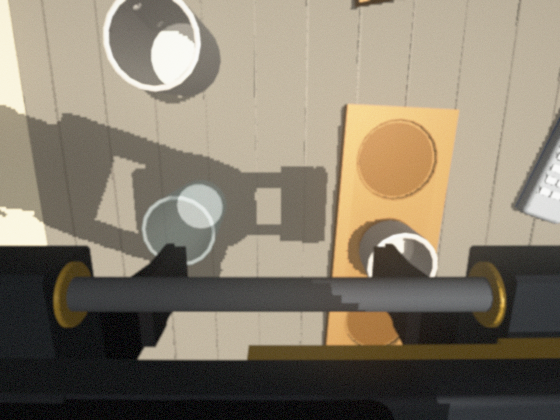

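The cup stands upright in its well (rim centred near (402,267), as predicted); the glass rim is centred at (179,230), as predicted.

Emit:
servo_tool([
  [[-0.018, -0.0776, 0.04], [0, 0, 0]],
  [[-0.018, -0.0776, 0.04], [0, 0, 0]],
  [[-0.018, -0.0776, 0.08], [0, 0, 0]],
  [[-0.018, -0.0776, 0.115], [0, 0, 0]],
  [[-0.018, -0.0776, 0.138], [0, 0, 0]],
  [[-0.018, -0.0776, 0.15], [0, 0, 0]],
  [[-0.018, -0.0776, 0.15], [0, 0, 0]],
])

```text
time_s: 8.05
position: [0.4473, -0.1291, 0.045]
tcp_rot: [[0.0, 1.0, -0.0], [1.0, -0.0, 0.0], [0.0, -0.0, -1.0]]
force: [-0.5, 0.6, -0.2]
opening: 0.999
```

Emit:
servo_tool([
  [[0, 0, 0], [0, 0, 0]],
  [[0, 0, 0], [0, 0, 0]],
  [[0, 0, 0], [0, 0, 0]],
  [[0, 0, 0], [0, 0, 0]],
  [[0, 0, 0], [0, 0, 0]],
  [[0, 0, 0], [0, 0, 0]],
], gripper=0.04)

```text
time_s: 8.8
position: [0.4464, -0.1285, 0.0458]
tcp_rot: [[-0.0, 1.0, -0.0], [1.0, 0.0, 0.0], [0.0, -0.0, -1.0]]
force: [-0.8, -0.3, 3.9]
opening: 0.65
```

Emit:
servo_tool([
  [[0, 0, -0.01], [0, 0, 0]],
  [[0, 0, -0.05], [0, 0, 0]],
  [[0, 0, -0.1], [0, 0, 0]],
  [[-0.04, 0.05, -0.1], [0, 0, 0]],
  [[-0.07, 0.1, -0.1], [0, 0, 0]],
  [[-0.1, 0.145, -0.1], [0, 0, 0]],
  [[-0.121, 0.174, -0.1], [0, 0, 0]],
  [[-0.121, 0.174, -0.1], [0, 0, 0]],
  [[-0.121, 0.174, -0.065], [0, 0, 0]],
  [[-0.121, 0.174, -0.04], [0, 0, 0]],
  [[-0.121, 0.174, -0.03], [0, 0, 0]],
  [[-0.121, 0.174, -0.03], [0, 0, 0]],
])

```text
time_s: 10.3
position: [0.6198, -0.2489, 0.0752]
tcp_rot: [[-0.0, 1.0, -0.002], [1.0, 0.0, 0.001], [0.001, -0.002, -1.0]]
force: [-0.0, -1.8, -1.8]
opening: 0.65
```

Emit:
servo_tool([
  [[0, 0, 0.004], [0, 0, 0]],
  [[0, 0, 0.008], [0, 0, 0]],
  [[0, 0, 0.011], [0, 0, 0]],
  [[0, 0, 0.013], [0, 0, 0]],
  [[0, 0, 0.0145], [0, 0, 0]],
  [[0, 0, 0.0155], [0, 0, 0]],
  [[0, 0, 0.016], [0, 0, 0]],
  [[0, 0, 0.016], [0, 0, 0]],
])

```text
time_s: 11.3
position: [0.6206, -0.2497, 0.0599]
tcp_rot: [[-0.0, 1.0, 0.0], [1.0, 0.0, -0.0], [-0.0, 0.0, -1.0]]
force: [-1.6, 1.1, 0.6]
opening: 0.648
```

Emit:
servo_tool([
  [[0, 0, 0], [0, 0, 0]],
  [[0, 0, 0], [0, 0, 0]],
  [[0, 0, 0], [0, 0, 0]],
  [[0, 0, 0], [0, 0, 0]],
  [[0, 0, -0.02], [0, 0, 0]],
  [[0, 0, -0.07], [0, 0, 0]],
  [[0, 0, -0.13], [0, 0, 0]],
  [[0.05, -0.02, -0.16], [0, 0, 0]],
  [[0.1, -0.04, -0.18], [0, 0, 0]],
  [[0.15, -0.06, -0.2], [0, 0, 0]],
  [[0.2, -0.08, -0.21], [0, 0, 0]],
  [[0.25, -0.1, -0.22], [0, 0, 0]],
], gripper=0.087)

```text
time_s: 12.8
position: [0.52, 0.0019, 0.2817]
tcp_rot: [[0.0, 1.0, 0.003], [1.0, -0.0, -0.0], [-0.0, 0.003, -1.0]]
force: [-0.2, 0.0, 0.1]
opening: 1.0
```

Emit:
servo_tool([
  [[0.06, 0, 0], [0, 0, 0]],
  [[0.06, 0, 0], [0, 0, 0]],
  [[0.06, 0, 0], [0, 0, 0]],
  [[0.06, 0, 0], [0, 0, 0]],
])

```text
time_s: 13.3
position: [0.5209, 0.0591, 0.2799]
tcp_rot: [[0.002, 1.0, 0.001], [1.0, -0.002, -0.0], [-0.0, 0.001, -1.0]]
force: [0.2, -0.2, -0.5]
opening: 0.999
```

```bash
python3 w.py w4
```

```text
13.3 [0.5209, 0.0591, 0.2799] yaw 89.9 tilt [ 6.e-04 -4.e-04 -1.e+00] open mm 86.9 F [ 0.2 -0.2 -0.5]
```

View pics/w4.png

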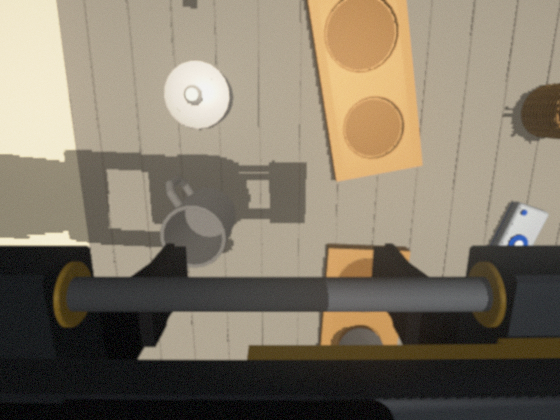

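Sugar pot lid disc centred at (197,95), knob (192,94); mug rim (194,235) with handle towards (174,188); wells: mug (361,33), honey (373,127).

```bash
python3 - <<'E'
from h import *
c=pickle.load(open("w4.pkl","rb"))
for k,u,v,z in [("lid",197,95,.048),("knob",192,94,.072),("mug",194,235,.092),("handle",174,186,.075),("Smug",361,33,.018),("Shon",373,127,.018)]:
    print(k,at(c,(u,v),z,c["T"]).round(4))
E
```

```text
lid [0.4365 0.1452 0.048 ]
knob [0.4368 0.1452 0.072 ]
mug [0.4352 0.0104 0.092 ]
handle [0.4141 0.0565 0.075 ]
Smug [0.6062 0.2089 0.018 ]
Shon [0.6247 0.1119 0.018 ]
```

Emit:
servo_tool([
  [[0.0852, -0.0834, 0.08], [0, 0, 0]],
  [[0.0852, -0.0834, 0.1], [0, 0, 0]],
  [[0.0852, -0.0834, 0.12], [0, 0, 0]],
  [[0.0852, -0.0834, 0.17], [0, 0, 0]],
  [[0.0852, -0.0834, 0.21], [0, 0, 0]],
  [[0.0852, -0.0834, 0.24], [0, 0, 0]],
  [[0.0852, -0.0834, 0.26], [0, 0, 0]],
  [[0.0852, -0.0834, 0.269], [0, 0, 0]],
  [[0.0852, -0.0834, 0.269], [0, 0, 0]],
])

```text
time_s: 14.48
position: [0.4375, 0.145, 0.0102]
tcp_rot: [[0.001, 1.0, -0.001], [1.0, -0.001, -0.0], [-0.0, -0.001, -1.0]]
force: [0.8, -0.3, -0.5]
opening: 1.003
```

Emit:
servo_tool([
  [[0, 0, 0], [0, 0, 0]],
  [[0, 0, 0], [0, 0, 0]],
  [[0, 0, 0], [0, 0, 0]],
  [[0, 0, 0], [0, 0, 0]],
  [[0, 0, 0], [0, 0, 0]],
  [[0, 0, 0], [0, 0, 0]],
], gripper=0.045)

```text
time_s: 15.22
position: [0.4375, 0.1457, 0.0111]
tcp_rot: [[-0.0, 1.0, 0.001], [1.0, 0.0, 0.0], [0.0, 0.001, -1.0]]
force: [0.5, 0.1, 6.3]
opening: 0.732
```

Emit:
servo_tool([
  [[0, 0, -0.01], [0, 0, 0]],
  [[0, 0, -0.05], [0, 0, 0]],
  [[0, 0, -0.1], [0, 0, 0]],
  [[-0.03, 0.03, -0.12], [0, 0, 0]],
  [[-0.07, 0.065, -0.12], [0, 0, 0]],
  [[-0.11, 0.1, -0.12], [0, 0, 0]],
  [[-0.15, 0.13, -0.12], [0, 0, 0]],
  [[-0.19, 0.16, -0.12], [0, 0, 0]],
  [[-0.226, 0.1906, -0.12], [0, 0, 0]],
  [[-0.226, 0.1906, -0.12], [0, 0, 0]],
  [[-0.226, 0.1906, -0.07], [0, 0, 0]],
  [[-0.226, 0.1906, -0.04], [0, 0, 0]],
])

```text
time_s: 16.73
position: [0.6249, -0.079, 0.0484]
tcp_rot: [[-0.0, 1.0, -0.005], [1.0, 0.0, 0.002], [0.002, -0.005, -1.0]]
force: [-0.2, 0.3, -2.7]
opening: 0.735
```

Emit:
servo_tool([
  [[0, 0, 0.01], [0, 0, 0]],
  [[0, 0, 0.014], [0, 0, 0]],
  [[0, 0, 0.018], [0, 0, 0]],
  [[0, 0, 0.021], [0, 0, 0]],
  [[0, 0, 0.023], [0, 0, 0]],
  [[0, 0, 0.0245], [0, 0, 0]],
  [[0, 0, 0.0255], [0, 0, 0]],
  [[0, 0, 0.026], [0, 0, 0]],
  [[0, 0, 0.026], [0, 0, 0]],
])

```text
time_s: 17.85
position: [0.6279, -0.0805, 0.0252]
tcp_rot: [[-0.0, 1.0, 0.0], [1.0, 0.0, -0.0], [-0.0, 0.0, -1.0]]
force: [-0.9, 0.0, 2.7]
opening: 0.734
```

Emit:
servo_tool([
  [[0, 0, 0], [0, 0, 0]],
  [[0, 0, 0], [0, 0, 0]],
  [[0, 0, 0], [0, 0, 0]],
  [[0, 0, 0], [0, 0, 0]],
  [[0, 0, -0.02], [0, 0, 0]],
  [[0, 0, -0.07], [0, 0, 0]],
  [[0, 0, -0.13], [0, 0, 0]],
  [[0.03, -0.05, -0.14], [0, 0, 0]],
  [[0.05, -0.1, -0.14], [0, 0, 0]],
  [[0.08, -0.15, -0.14], [0, 0, 0]],
  [[0.0912, -0.192, -0.14], [0, 0, 0]],
  [[0.0912, -0.192, -0.14], [0, 0, 0]],
], gripper=0.087)

```text
time_s: 19.35
position: [0.4316, 0.0124, 0.1655]
tcp_rot: [[-0.001, 1.0, -0.003], [1.0, 0.001, 0.001], [0.001, -0.003, -1.0]]
force: [0.9, -0.7, -0.3]
opening: 0.995
```

Emit:
servo_tool([
  [[0, 0, 0], [0, 0, 0]],
  [[0, 0, 0.04], [0, 0, 0]],
  [[0, 0, 0.075], [0, 0, 0]],
  [[0, 0, 0.1], [0, 0, 0]],
  [[0, 0, 0.116], [0, 0, 0]],
  [[0, 0, 0.116], [0, 0, 0]],
])

```text
time_s: 20.1
position: [0.4372, 0.0102, 0.0476]
tcp_rot: [[0.001, 1.0, -0.0], [1.0, -0.001, 0.0], [0.0, -0.0, -1.0]]
force: [-0.1, 0.7, 0.7]
opening: 0.999
```

Emit:
servo_tool([
  [[0, 0, 0], [0, 0, 0]],
  [[0, 0, 0], [0, 0, 0]],
  [[0, 0, 0], [0, 0, 0]],
  [[0, 0, 0], [0, 0, 0]],
  [[0, 0, 0], [0, 0, 0]],
  [[0, 0, 0], [0, 0, 0]],
], gripper=0.045)

```text
time_s: 20.85
position: [0.4355, 0.0108, 0.0491]
tcp_rot: [[-0.0, 1.0, 0.0], [1.0, 0.0, -0.0], [-0.0, 0.0, -1.0]]
force: [-0.9, -0.2, 6.6]
opening: 0.748
```

Emit:
servo_tool([
  [[0, 0, -0.01], [0, 0, 0]],
  [[0, 0, -0.05], [0, 0, 0]],
  [[0, 0, -0.09], [0, 0, 0]],
  [[0.03, 0.03, -0.1], [0, 0, 0]],
  [[0.07, 0.06, -0.1], [0, 0, 0]],
  [[0.11, 0.09, -0.1], [0, 0, 0]],
  [[0.15, 0.125, -0.1], [0, 0, 0]],
  [[0.18, 0.155, -0.1], [0, 0, 0]],
  [[0.199, 0.171, -0.1], [0, 0, 0]],
  [[0.199, 0.171, -0.1], [0, 0, 0]],
  [[0.199, 0.171, -0.06], [0, 0, 0]],
  [[0.199, 0.171, -0.035], [0, 0, 0]],
])

```text
time_s: 22.35
position: [0.6046, 0.2088, 0.0822]
tcp_rot: [[0.0, 1.0, -0.004], [1.0, -0.0, -0.001], [-0.001, -0.004, -1.0]]
force: [0.5, -0.5, -3.1]
opening: 0.752
```

Emit:
servo_tool([
  [[0, 0, 0.005], [0, 0, 0]],
  [[0, 0, 0.009], [0, 0, 0]],
  [[0, 0, 0.013], [0, 0, 0]],
  [[0, 0, 0.016], [0, 0, 0]],
  [[0, 0, 0.018], [0, 0, 0]],
  [[0, 0, 0.0195], [0, 0, 0]],
  [[0, 0, 0.0205], [0, 0, 0]],
  [[0, 0, 0.021], [0, 0, 0]],
  [[0, 0, 0.021], [0, 0, 0]],
])

```text
time_s: 23.48
position: [0.6068, 0.2098, 0.0632]
tcp_rot: [[-0.0, 1.0, 0.0], [1.0, 0.0, 0.0], [0.0, 0.0, -1.0]]
force: [-1.0, 0.1, 3.8]
opening: 0.751
```

Emit:
servo_tool([
  [[0, 0, 0], [0, 0, 0]],
  [[0, 0, 0], [0, 0, 0]],
  [[0, 0, 0], [0, 0, 0]],
  [[0, 0, 0], [0, 0, 0]],
  [[0, 0, -0.02], [0, 0, 0]],
  [[0, 0, -0.07], [0, 0, 0]],
  [[0, 0, -0.13], [0, 0, 0]],
  [[0.05, -0.02, -0.16], [0, 0, 0]],
  [[0.1, -0.04, -0.18], [0, 0, 0]],
  [[0.15, -0.07, -0.187], [0, 0, 0]],
  [[0.15, -0.07, -0.187], [0, 0, 0]],
  [[0.15, -0.07, -0.187], [0, 0, 0]],
], gripper=0.087)

```text
time_s: 24.98
position: [0.5368, 0.3596, 0.2505]
tcp_rot: [[-0.001, 1.0, 0.001], [1.0, 0.001, -0.0], [-0.0, 0.001, -1.0]]
force: [-0.1, 0.6, 1.0]
opening: 1.001
```

```bash
python3 w.py w5
```

```text
24.98 [0.5368, 0.3596, 0.2505] yaw 90.05 tilt [ 1.4e-03 -3.0e-04 -1.0e+00] open mm 87.1 F [-0.1  0.6  1. ]
```

View pics/w5.png

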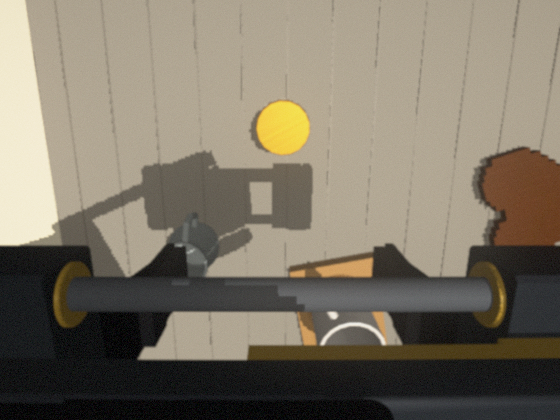

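The honey lid is centred at (283,127); the jug is at (195,245), well clear.

```bash
python3 - <<'E'
from h import *
c=pickle.load(open("w5.pkl","rb"))
print(at(c,(283,127),.070,c["T"]).round(4),at(c,(257,127),.070,c["T"]).round(4))
E
```

```text
[0.5392 0.4159 0.07  ] [0.5158 0.4159 0.07  ]
```

Emit:
servo_tool([
  [[0.0565, 0.003, 0.05], [0, 0, 0]],
  [[0.0565, 0.003, 0.09], [0, 0, 0]],
  [[0.0565, 0.003, 0.14], [0, 0, 0]],
  [[0.0565, 0.003, 0.18], [0, 0, 0]],
  [[0.0565, 0.003, 0.21], [0, 0, 0]],
  [[0.0565, 0.003, 0.228], [0, 0, 0]],
  [[0.0565, 0.003, 0.228], [0, 0, 0]],
  [[0.0565, 0.003, 0.228], [0, 0, 0]],
])

```text
time_s: 26.02
position: [0.5412, 0.4164, 0.0229]
tcp_rot: [[0.001, 1.0, 0.002], [1.0, -0.001, 0.001], [0.001, 0.002, -1.0]]
force: [-0.0, -0.2, 0.8]
opening: 0.998
```

Emit:
servo_tool([
  [[0, 0, 0], [0, 0, 0]],
  [[0, 0, 0], [0, 0, 0]],
  [[0, 0, 0], [0, 0, 0]],
  [[0, 0, 0], [0, 0, 0]],
  [[0, 0, 0], [0, 0, 0]],
  [[0, 0, 0], [0, 0, 0]],
], gripper=0.035)

```text
time_s: 26.78
position: [0.5399, 0.4164, 0.0217]
tcp_rot: [[-0.0, 1.0, 0.0], [1.0, 0.0, 0.0], [0.0, 0.0, -1.0]]
force: [0.1, -0.5, 0.9]
opening: 0.587
```

Emit:
servo_tool([
  [[0, 0, -0.01], [0, 0, 0]],
  [[0, 0, -0.05], [0, 0, 0]],
  [[0, 0, -0.1], [0, 0, 0]],
  [[0, 0, -0.15], [0, 0, 0]],
  [[-0.04, 0.01, -0.16], [0, 0, 0]],
  [[-0.09, 0.03, -0.16], [0, 0, 0]],
  [[-0.14, 0.04, -0.16], [0, 0, 0]],
  [[-0.19, 0.055, -0.16], [0, 0, 0]],
  [[-0.24, 0.07, -0.16], [0, 0, 0]],
  [[-0.28, 0.08, -0.16], [0, 0, 0]],
  [[-0.3046, 0.0857, -0.16], [0, 0, 0]],
  [[-0.3046, 0.0857, -0.16], [0, 0, 0]],
])

```text
time_s: 28.28
position: [0.6256, 0.1096, 0.1815]
tcp_rot: [[0.003, 1.0, -0.001], [1.0, -0.003, -0.0], [-0.0, -0.001, -1.0]]
force: [-0.2, 1.1, -2.5]
opening: 0.587
```

Emit:
servo_tool([
  [[0, 0, 0], [0, 0, 0]],
  [[0, 0, 0.04], [0, 0, 0]],
  [[0, 0, 0.08], [0, 0, 0]],
  [[0, 0, 0.11], [0, 0, 0]],
  [[0, 0, 0.127], [0, 0, 0]],
  [[0, 0, 0.135], [0, 0, 0]],
  [[0, 0, 0.139], [0, 0, 0]],
  [[0, 0, 0.142], [0, 0, 0]],
  [[0, 0, 0.144], [0, 0, 0]],
  [[0, 0, 0.145], [0, 0, 0]],
  [[0, 0, 0.146], [0, 0, 0]],
  [[0, 0, 0.146], [0, 0, 0]],
])

```text
time_s: 29.78
position: [0.6257, 0.1116, 0.0357]
tcp_rot: [[0.0, 1.0, 0.0], [1.0, -0.0, -0.0], [-0.0, 0.0, -1.0]]
force: [0.1, -0.8, -2.9]
opening: 0.585
```

The wrist still carries the jar's weight; lower a little more.

Emit:
servo_tool([
  [[0, 0, 0.0005], [0, 0, 0]],
  [[0, 0, 0.001], [0, 0, 0]],
  [[0, 0, 0.001], [0, 0, 0]],
])

```text
time_s: 30.15
position: [0.6257, 0.1116, 0.0357]
tcp_rot: [[-0.0, 1.0, 0.001], [1.0, 0.0, -0.0], [-0.0, 0.001, -1.0]]
force: [-1.2, -0.3, 4.5]
opening: 0.585
```

Emit:
servo_tool([
  [[0, 0, 0], [0, 0, 0]],
  [[0, 0, 0], [0, 0, 0]],
  [[0, 0, 0], [0, 0, 0]],
  [[0, 0, 0], [0, 0, 0]],
  [[0, 0, -0.02], [0, 0, 0]],
  [[0, 0, -0.07], [0, 0, 0]],
  [[0, 0, -0.13], [0, 0, 0]],
  [[0, 0, -0.19], [0, 0, 0]],
  [[-0.03, -0.03, -0.24], [0, 0, 0]],
  [[-0.06, -0.06, -0.26], [0, 0, 0]],
  [[-0.06, -0.06, -0.26], [0, 0, 0]],
  [[-0.06, -0.06, -0.26], [0, 0, 0]],
], gripper=0.087)

```text
time_s: 31.65
position: [0.5656, 0.0518, 0.2954]
tcp_rot: [[0.001, 1.0, 0.002], [1.0, -0.001, 0.0], [0.0, 0.002, -1.0]]
force: [1.3, -0.1, -0.6]
opening: 1.001
```

```bash
python3 w.py w6
```

```text
31.65 [0.5656, 0.0518, 0.2954] yaw 89.97 tilt [ 1.6e-03  3.0e-04 -1.0e+00] open mm 87.1 F [ 1.3 -0.1 -0.6]
```

Emit:
servo_tool([
  [[-0.06, 0, 0], [0, 0, 0]],
  [[-0.12, 0, 0], [0, 0, 0]],
  [[-0.18, 0, 0], [0, 0, 0]],
  [[-0.24, 0, 0], [0, 0, 0]],
  [[-0.28, 0, 0], [0, 0, 0]],
  [[-0.28, 0, 0], [0, 0, 0]],
  [[-0.28, 0, 0], [0, 0, 0]],
  [[-0.28, 0, 0], [0, 0, 0]],
])

```text
time_s: 32.7
position: [0.5657, -0.2265, 0.2941]
tcp_rot: [[-0.002, 1.0, -0.001], [1.0, 0.002, 0.001], [0.001, -0.001, -1.0]]
force: [0.1, -0.3, -0.9]
opening: 1.002
```

```bash
python3 w.py w7; python3 - <<'E'
from h import *
from rig import eyes
t=np.linspace(0,2*np.pi,60)
out=[]
for n,L in [("w6",[(.6061,.2095,.0,.033,.106),(.6249,.1113,0,.0245,.084)]),("w7",[(.6272,-.0808,0,.033,.062),(.6236,-.1647,0,.03,.07),(.620,-.2486,0,.0285,.102)])]:
    c=pickle.load(open(n+".pkl","rb")); im=c["pixels"].copy()
    for x,y,_,r,z in L:
        q=proj(c,np.c_[x+r*np.cos(t),y+r*np.sin(t),0*t+z],c["T"]); cv2.polylines(im,[np.round(q*4).astype(int)],True,(0,0,255),1,cv2.LINE_AA,2)
    out.append(cv2.resize(im[0:280,230:480],(500,560),interpolation=cv2.INTER_CUBIC)[:, :400])
cv2.imwrite("pics/chk.png",np.hstack(out))
s=eyes.capture("scene")["pixels"][120:370,160:430]; cv2.imwrite("pics/sc2.png",cv2.resize(s,None,fx=2.4,fy=2.4,interpolation=cv2.INTER_CUBIC))
E
```

```text
32.7 [0.5657, -0.2265, 0.2941] yaw 90.12 tilt [-0.001   0.0011 -1.    ] open mm 87.2 F [ 0.1 -0.3 -0.9]
```

View pics/chk.png

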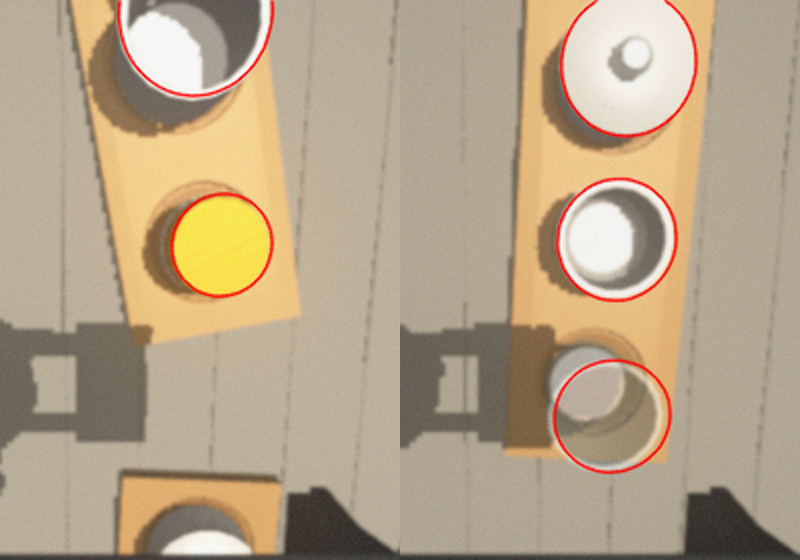

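View pics/sc2.png

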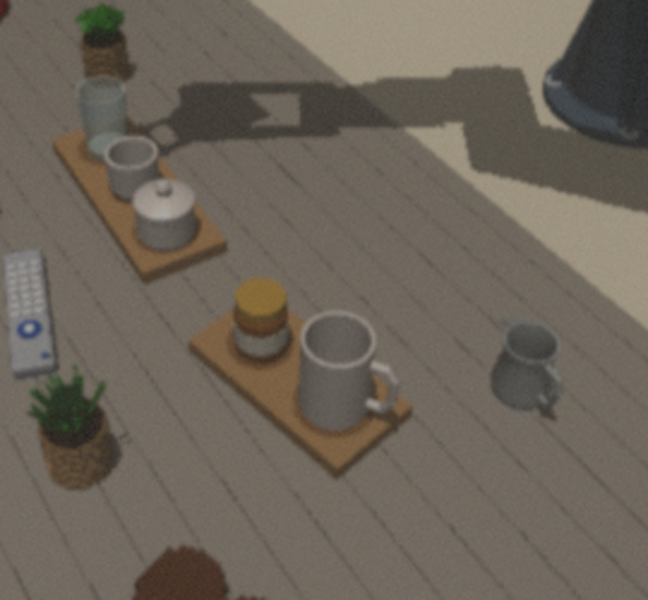

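Both checks show all five rims or lids on the circles predicted for seated, centred pieces. Everything is upright, and the jug and plants have not moved. Handing in.

```bash
python3 -c "
from rig import order; print(order.hand_in())"
```

```text
the job is handed in; nothing more can be done
None
```

The boards are made up and the job is handed in, at about 33 s of the 131 s allowed. The espresso cup, water glass and sugar pot stand on the long board, and the mug and honey jar on the short one. I placed them one at a time in the order listed.

- **Seating:** in the last wrist pictures, every rim or lid lay within about 1–2 mm of the outline predicted for a piece upright and centred in its well.
- **Bystanders:** the last scene picture shows the milk jug and both plants visible there where they stood at the start. The gripper was open and clear of everything.
- **Corrections on the way:** the cup sat about 4 mm off centre in the grip, so I shifted it 3 mm before lowering. The honey jar still hung slightly above its well, so I lowered it another 1 mm before releasing.
- **Forces:** the highest wrist force reading was about 7 N, though I only read it at the end of each move.

No check failed or disagreed at the end. The hand-in reported no verdict.

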